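# Slide the lint filter under the sprung clips of its tray

### The job

Put the dryer's lint filter back: pick it up by its fin, lay it flat in the open mouth of the filter tray with its ramped edge towards the two sprung clips, without dropping it, then slide it along the tray so that the clips ride up over it, until it is fully home against the end stop and both clips have snapped down behind its raised shoulders. Push gently (all the forces of the filter on the tray, its clips and its stop together must stay under 25 N), let go at the end, and leave everything else on the worktop where it is.

Things in the scene. Friction and masses are not known exactly. Their poses are not given: they have to be found in the camera images.
- filter: Lint filter: flat white frame with grey mesh, 130 (x) x 110 (y) x 3 mm, about 140 g, loose on the worktop, right side up. Origin: centre of the underside; z up; +x towards its leading (ramped) edge. Flat in the tray, its origin is 10 mm above the worktop.
- filter_grip (a point): Point on the centre of the filter's grip fin, 26 mm above the underside, right over the filter's origin; axes as the filter's. The fin stands upright across the middle: 10 mm thick in x (grip it across this), 60 mm long in y, top 36 mm above the underside.
- filter_edge (a point): Middle of the filter's leading edge, at the underside, 65 mm ahead (+x) of its origin; axes as the filter's. Each side (y = +-48 mm) has a raised shoulder, 12 mm wide: a ramp from 3 mm high at this edge to 9 mm high 16 mm behind it, then a flat crest for 22 mm, ending in an upright step down to the 3 mm plate.
- tray: Filter tray, fixed, but placed and turned differently each time: grey bed 225 (x) x 140 (y) x 10 mm, from x = -80 to +145 mm, side rails 12 mm above the bed. Origin on the worktop; bed top at z = 10 mm. The filter slides along +x, its x axis along the tray's x. Rails are 115 mm apart from x = -30 mm on, and flare to about 125 mm at the mouth, x = -80 mm.
- tray_mouth (a point): Point on the bed's top at tray x = -50 mm, on the middle line; axes as the tray's. With the filter's origin here, it lies in the mouth with its leading edge about 18 to 58 mm short of the clips' noses.
- tray_home (a point): Point on the bed's top at tray x = +35 mm, on the middle line; axes as the tray's: where the filter's origin is when home if the stop is at its nominal place. The white end stop (11 mm above the bed, face nominally at tray x = +100 mm) and the clips on it form one bar, screwed down up to 20 mm nearer or farther along x than nominal, so feel for it: true home is when the leading edge meets the stop.
- clip_left (a joint): Angle (rad) of the sprung steel clip at tray y = +48 mm: 0 down, grows as the nose lifts, about 0.09 on the filter's crest. Arm 10 mm wide, hinged over the stop (nominal tray x = +112 mm, 14 mm above the bed), pointing to tray -x; round nose, 8 mm across, at x = +56 mm, underside 4 mm above the bed; upturned lip reaches x = +43 mm, 20 mm above the bed.
- clip_right (a joint): The same for the clip at tray y = -48 mm. Each clip presses with about 1.5 N. Sliding the filter under both takes about 4 to 12 N and rises sharply at the stop; each nose drops behind its shoulder only in about the last 1.5 mm before the stop.
- softener: Bystander: white bottle, 72 mm across, 190 mm tall, standing near the back. Origin: centre of the underside.
- wipes: Bystander: blue canister, 84 mm across, 130 mm tall, standing. Origin: centre of the underside.
- sheets_box: Bystander: cardboard box 70 x 160 x 75 mm. Origin: centre of the underside.
- scoop_cup: Bystander: clear dosing cup, 64 mm across, 50 mm tall. Origin: centre of the underside.
- lint_brush: Bystander: small brush lying flat. Origin: its underside, at the middle.
- soap_bar: Bystander: bar of soap 55 x 85 x 26 mm. Origin: centre of the underside.
- stain_jar: Bystander: white jar, 70 mm across, 90 mm tall. Origin: centre of the underside.
Not all that is in view belongs to the job. What is shaped like the filter but red or yellow is not meant.

How it is judged:
On the way, in this order (a step that is already met when the one before it is completed fails the run):
1. the filter lies flat on the tray's bed between the rails, ramped edge towards the clips and still short of them, both clips down (y of filter in the frame of tray between -0.005 and 0.005 m and z of filter in the frame of tray between 0.008 and 0.0125 m and angle between filter's own z axis and vertical below 0.06 rad and angle between the x axis of filter and the x axis of tray, either way round below 0.1 rad and x of filter in the frame of tray between -0.085 and -0.012 m and value of joint each of clip_left, clip_right below 0.03 rad), for 0.1 s.
2. the filter, flat on the bed, has gone under both clips and both ride up on its shoulders (y of filter in the frame of tray between -0.005 and 0.005 m and z of filter in the frame of tray between 0.008 and 0.0125 m and angle between filter's own z axis and vertical below 0.06 rad and angle between the x axis of filter and the x axis of tray, either way round below 0.1 rad and x of filter in the frame of tray above -0.025 m and value of joint each of clip_left, clip_right above 0.06 rad), for 0.1 s.
At the end, for the whole second after the job is handed in: Filter flat on the bed (origin 8 to 12.5 mm high, tilt under 0.06 rad, within 5 mm of the middle, x axis within 0.1 rad of the tray's), home on the end stop (origin at tray x 12 to 58 mm), both clips snapped down behind its shoulders (joints under 0.03 rad), at rest (y of filter in the frame of tray between -0.005 and 0.005 m and z of filter in the frame of tray between 0.008 and 0.0125 m and angle between filter's own z axis and vertical below 0.06 rad and angle between the x axis of filter and the x axis of tray, either way round below 0.1 rad and x of filter in the frame of tray between 0.012 and 0.058 m and value of joint each of clip_left, clip_right below 0.03 rad and linear speed of filter below 0.01 m/s); the robot touches nothing.
It fails at once if the filter is pushed against the clips, rails or stop with more than 25 N in all once it has left the mouth (contact force between filter and tray above 25 N and x of filter in the frame of tray above -0.03 m).
It fails at once if the filter is dropped or slammed on the tray (over 120 N) (contact force between filter and tray above 120 N).
It fails at once if the robot presses on the tray, its rails, stop or clips with more than 15 N (contact force between any of the fingers, the arm and tray above 15 N).
It fails at once if a clip is bent up beyond 0.3 rad (value of joint any of clip_left, clip_right above 0.3 rad).
It fails at once if a bystander is moved by more than 25 mm (distance of any of softener, wipes, sheets_box, scoop_cup, lint_brush, soap_bar, stain_jar from where it was at the start of the episode above 0.025 m).
It also fails if it takes over 61 s, if anything falls off the work surface, if the arm or the gripper's body presses on something with over 40 N, if the wrist force passes 120 N, or if a joint passes its speed limit or range.

### The arm

A 6-joint arm with a two-finger parallel gripper is mounted at the origin on the work surface. World frame = base frame: x ahead of the robot, y to its left, z up, the work surface at z = 0. Lengths are in m, angles in rad, forces in N, time in s.
With the tool pointing down it reaches from about 0.3 to 0.75 m from the base axis. Payload 8.5 kg.
Tool frame: the origin (TCP) lies on the mounting face of the last link; the fingertips stand 173 mm ahead of it and the grasp point (between the pads) lies 155 mm ahead of it (bot.grip_point_offset is the distance from the TCP to the grasp point, in m); z points along the fingers, x is the direction in which the jaws open and shut, and the axes are right-handed (so a half turn about z gives the same grasp; the last joint's range is limited). The gripper opens to 85 mm and grips with 20 to 120 N. Pads are 22 mm wide; open, the fingers measure 114 mm over their backs; the gripper's body (76 mm by 85 mm) begins 54 mm behind the grasp point. The pads swing forward as they close: fully open they stand 13 mm farther back than shut.
Start: joints at [1.081, 0.381, 1.297, -0, 1.464, -0.215], TCP at [0.149, 0.529, 0.405] pointing down, gripper open.
Joint ranges: [-3.11, 3.11], [-0.89, 2.33], [0.22, 2.48], [-1.42, 4.56], [0.17, 2.85], [-2.88, 2.88]. Speed limits (rad/s): [2.39, 2.39, 3.14, 3.14, 3.14, 3.14].

### API

Orientations are given as a unit quaternion [x, y, z, w].
In Python, from bench import bot gives the robot as it stands.
- The arm moves only by the tool drive_tool, never from a script. Its argument "increments" is a list of rows, each a list of 5 numbers: the shift along the tool's x, y, z in cm, then the turn about the tool's z in degrees, then the opening, from 0 (shut) to 1 (fully open). In form: [[x, y, z, roll, fingers], ...]. A call has 1 to 12 rows; each row is the pose to reach, as a shift and turn from the pose commanded when the call began, along the tool's axes at that moment; what a row does not reach only later rows make up. A row lasts 1/8 s, in which the tool goes at most 62.5 mm and 10.7 degrees, less where a joint would pass 70% of its speed; a pose out of reach is approached as far as the arm can. A call with a gripper value outside its range is refused whole. The fingers move at their own pace and stop on an object; "newtons" is the grip in N (left out, the last holds). Time passes only in rows, so rows that repeat a pose let the fingers close. It gives the time, the measured TCP pose, the force and the opening at its end, in the units of the state.
- bot.sense(): the state, without advancing time (a new reading comes with each control period).
- bot.grab_frame(name): name is "scene" or "top"; returns a dict with "frame" (384x512x3 uint8, red, green, blue), "fovy" (degrees; the focal length in pixels is half the picture's height over the tangent of half this angle, whatever the lens; pixels are square), "cx", "cy" (the principal point, pixels), "xyz" and "orientation" of the camera in the world. Camera axes: x right, y up, looking along -z (the intrinsics and any distortion apply to the point x, -y, -z); pixel columns grow to the right and rows downward; lengths in m; the calibration is good to about 2 mm. A picture is of the moment at which its call begins. There is no depth.
- bot.finish_job(): hands the job in, once; it reports no verdict.
The state is a dict: "t": time; "joint_pos": joint angles; "joint_vel": joint speeds; "tau": joint torques, N m; "position": TCP position; "tool_rot": TCP orientation; "force": force on the tool from outside, world axes, zero at the start; "wrist_torque": the same for the moment, N m; "finger_gap": finger opening in m.
Only numpy, scipy, OpenCV 4.12 (cv2) and the standard library are available. Lean on these libraries where they do the work, as an engineer would, in place of code of your own. Each camera call takes 0.05 s, during which the arm holds its last target. There are 200 camera calls.

## Working session

There is one attempt and no reset: what is moved stays moved. The work goes in short steps, Python scripts to look and compute and a tool call to move; the robot and the scene stay as the last step left them, time stands still between calls to the robot, and variables do not carry over. Pictures are saved under pics/ and viewed, about 8 in all and at most 12, crops included, and the job is handed in when it is done.

Besides the shell and the picture viewer there is one more tool, called after "Emit:" in YAML: its name, and indented under it one key for each argument. drive_tool: Moves the arm, as the interface text tells. Its arguments: {"type":"object","properties":{"increments":{"type":"array"},"newtons":{"type":"number"}},"required":["increments"]}

```bash
ls; mkdir -p pics
python3 - <<'E'
from bench import bot
import cv2
for n in ["scene","top"]:
    f=bot.grab_frame(n); print({k:v for k,v in f.items() if k!="frame"}); cv2.imwrite(f"pics/{n}0.png",f["frame"][:,:,::-1])
print(bot.sense(), bot.grip_point_offset)
E
```

```text
pics
{'fovy': 55.589819024493295, 'cx': 257.6205946534828, 'cy': 199.43079184819948, 'xyz': array([ 1.28569446, -0.03186203,  1.15540404]), 'orientation': array([0.20329202, 0.21092931, 0.69991844, 0.65137958])}
{'fovy': 50.94212238498482, 'cx': 257.64216643903154, 'cy': 199.7186763874747, 'xyz': array([ 0.26390994, -0.07203448,  1.29408696]), 'orientation': array([ 0.07830951, -0.07073925, -0.68394758,  0.72185821])}
{'t': 0.1, 'joint_pos': array([ 1.08073772e+00,  3.81138141e-01,  1.29815326e+00, -1.99449093e-05,
        1.46360936e+00, -2.15277946e-01]), 'joint_vel': array([-2.80861542e-04, -3.46559062e-04, -3.07370098e-03,  6.44208707e-04,
        4.80796822e-05, -1.49549266e-03]), 'tau': array([ 3.86794272e-03, -4.49225628e+01, -2.31653559e+01, -1.38385221e-04,
        3.70554728e-03,  1.04207817e-05]), 'position': array([0.14920836, 0.529334  , 0.40417896]), 'tool_rot': array([ 7.97287032e-01,  6.03600000e-01, -5.89605867e-04,  2.83277384e-04]), 'force': array([ 0.91281526, -0.28154766, -1.01440391]), 'wrist_torque': array([0.00823382, 0.04006607, 0.03080201]), 'finger_gap': 0.08529048220616707} 0.1547
```

View pics/scene0.png

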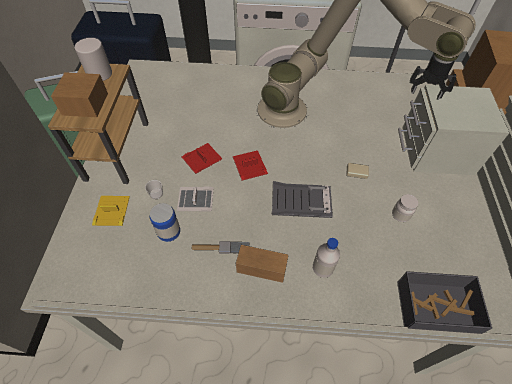

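View pics/top0.png

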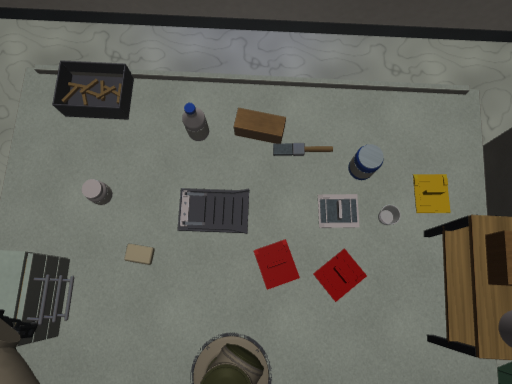

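Scene view: filter at about (196,198), tray at (302,199) with its clips on the right side. In the top view they are at (339,210) and (213,210), with the clips on the left. Next I'll enlarge the top view and mark grid positions.

Run:
```python
import cv2,numpy as np
a=cv2.imread("pics/top0.png"); b=cv2.imread("pics/scene0.png")
A=cv2.resize(a[180:240,170:260],None,fx=8,fy=8,interpolation=cv2.INTER_CUBIC)[:, :720]
B=cv2.resize(a[185:240,310:410],None,fx=8,fy=8,interpolation=cv2.INTER_CUBIC)
cv2.imwrite("pics/c1.png",cv2.resize(A,None,fx=.9,fy=.9))
C=np.vstack([cv2.resize(a[187:237,310:410],None,fx=6,fy=6,interpolation=cv2.INTER_CUBIC),cv2.resize(b[172:222,145:245],None,fx=6,fy=6,interpolation=cv2.INTER_CUBIC)])
cv2.imwrite("pics/c2.png",C)
```

```text
(no output)
```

View pics/c1.png

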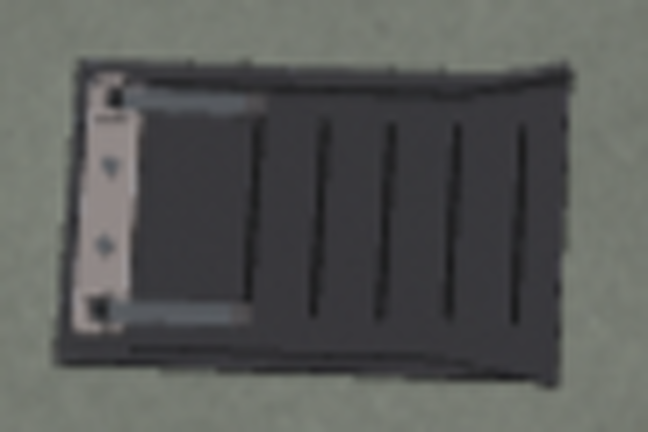

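View pics/c2.png

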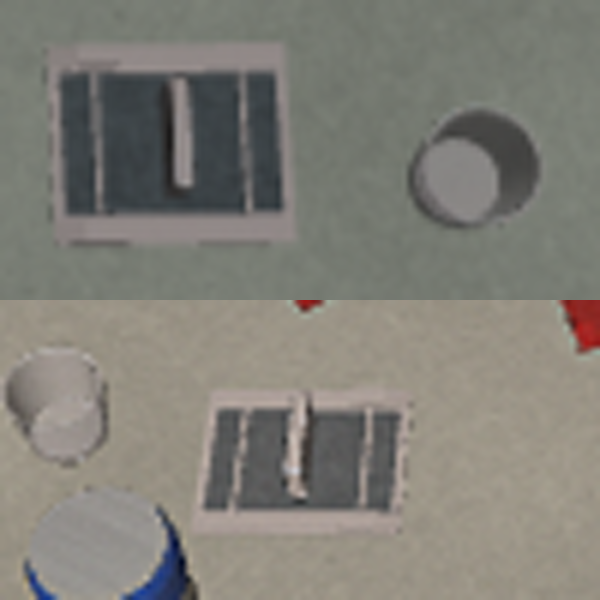

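Crop c1: the tray's white stop bar is at top-view (182,210), with the clips pointing right, so tray +x points left in the image. Crop c2: filter outline at about (318..359, 194..227), fin across the middle. The ramped end isn't clear yet, so I'll stretch the contrast on the white frame.

```bash
cat > h.py <<'E'
import numpy as np,cv2
from scipy.spatial.transform import Rotation as R
def ray(f,uv,z):
    h=f["frame"].shape[0]; F=h/2/np.tan(np.radians(f["fovy"])/2)
    uv=np.atleast_2d(uv).astype(float)
    d=np.c_[(uv[:,0]-f["cx"])/F,-(uv[:,1]-f["cy"])/F,-np.ones(len(uv))]
    d=R.from_quat(f["orientation"]).apply(d); c=np.array(f["xyz"])
    return c+d*((z-c[2])/d[:,2])[:,None]
E
python3 - <<'E'
import cv2,numpy as np
from bench import bot
from h import *
fr={n:bot.grab_frame(n) for n in("scene","top")}
def st(im):
    im=im[:,:,::-1].astype(float); im=np.clip((im-110)*2.6,0,255).astype(np.uint8); return cv2.resize(im,None,fx=12,fy=12,interpolation=cv2.INTER_NEAREST)
A=st(fr["top"]["frame"][190:232,312:366]); B=st(fr["scene"]["frame"][184:214,174:218]); 
B=cv2.copyMakeBorder(B,0,0,0,A.shape[1]-B.shape[1],0)
cv2.imwrite("pics/c3.png",cv2.resize(np.vstack([A,B])[:],None,fx=.69,fy=.69,interpolation=cv2.INTER_AREA))
for n,box in(("top",(185,235,310,368)),("scene",(182,216,172,220))):
    f=fr[n]; r0,r1,c0,c1=box; im=f["frame"][r0:r1,c0:c1].astype(int)
    m=((im[...,0]-im[...,1]>=1)&(im.min(2)>120)).astype(np.uint8)
    if n=="scene": m=(im.min(2)>178).astype(np.uint8)
    m=cv2.morphologyEx(m,cv2.MORPH_CLOSE,np.ones((3,3)))
    c=max(cv2.findContours(m,0,2)[0],key=cv2.contourArea)
    p=cv2.convexHull(c)[:,0]+[c0,r0]; P=ray(f,p,.004)[:,:2]
    print(n,m.sum(),cv2.minAreaRect((P*1000).astype(np.float32)))
E
```

```text
top 497 ((518.6436157226562, -313.61737060546875), (109.1512680053711, 131.3359832763672), 3.0783960819244385)
scene 1 ((529.0368041992188, -315.3307189941406), (0.0, 0.0), 0.0)
```

View pics/c3.png

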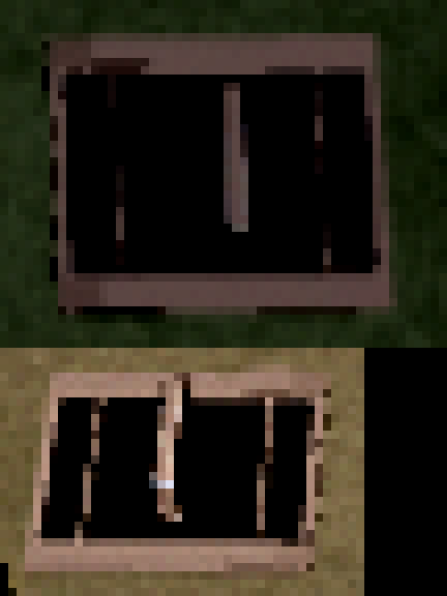

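Contrast crop: the frame is shaded darker at its left end in the top view (about (70,50) and (80,290)), which are the ramps. So the leading edge points left in the top image, the same way as the tray's +x. Now I'll measure the tray and cross-check both in the scene view.

Run:
```python
import cv2,numpy as np
from bench import bot
from h import *
fr={n:bot.grab_frame(n) for n in("scene","top")}
def comp(n,box,cond,z,mn=6,big=False):
    f=fr[n]; r0,r1,c0,c1=box; im=f["frame"][r0:r1,c0:c1].astype(int)
    m=cond(im).astype(np.uint8); k,l,s,ce=cv2.connectedComponentsWithStats(m)
    out=[]
    for i in range(1,k):
        if s[i,4]<mn: continue
        v,u=np.where(l==i); P=ray(f,np.c_[u+c0,v+r0],z)[:,:2]*1000
        (c,sz,a)=cv2.minAreaRect(P.astype(np.float32)); out.append((s[i,4],np.round(c,1),np.round(sz,1),round(a,1)))
    return sorted(out,key=lambda o:-o[0])[:8]
bt=(182,238,172,256); bs=(178,222,266,338)
im=fr["top"]["frame"]; print(im[210,200:216].tolist(), im[200,205].tolist())
for n,b in(("top",bt),("scene",bs)):
    print(n,"tray"); [print("  ",o) for o in comp(n,b,lambda i:i.max(2)<105,.012,100)]
    print(n,"slots"); [print("  ",o) for o in comp(n,b,lambda i:i.max(2)<38,.010,6)]
    print(n,"bar"); [print("  ",o) for o in comp(n,b,lambda i:(i[...,0]-i[...,2]>=1)&(i.min(2)>115)&(i[...,0]-i[...,1]>=4),.021,10)]
for n,b in(("top",(190,232,312,366)),("scene",(182,216,172,220))):
    print(n,"mesh"); [print("  ",o) for o in comp(n,b,lambda i:i.max(2)<112,.002,20)]
```

```text
[[57, 57, 60], [57, 57, 59], [57, 57, 60], [57, 57, 60], [42, 42, 43], [36, 37, 38], [55, 55, 58], [57, 56, 60], [57, 57, 60], [57, 56, 60], [57, 56, 60], [57, 56, 60], [56, 56, 60], [50, 49, 52], [31, 31, 32], [53, 53, 56]] [34, 34, 35]
top tray
   (np.int32(2808), array([499.9,  91.5]), array([148.4, 226.9]), 0.9)
top slots
   (np.int32(15), array([480.7,  29.2]), array([45.9,  0. ]), 3.9)
   (np.int32(14), array([493.8,  59.3]), array([42.8,  0. ]), 4.2)
   (np.int32(13), array([507.1,  89.6]), array([39.7,  0. ]), 4.4)
   (np.int32(11), array([518.7, 119.9]), array([33.2,  0. ]), 4.7)
   (np.int32(11), array([ 5.251e+02, -4.000e-01]), array([33.2,  0. ]), 3.6)
   (np.int32(10), array([470.7,  -0.6]), array([29.4,  0. ]), 3.6)
   (np.int32(9), array([472.5, 119.3]), array([26.2,  0. ]), 4.7)
   (np.int32(8), array([466.1,  89.4]), array([ 2.8, 23. ]), 86.4)
top bar
   (np.int32(178), array([495.1, 183.1]), array([108.1,  22.6]), 0.9)
scene tray
   (np.int32(1677), array([498.4,  92. ]), array([155.9, 225.9]), 0.5)
scene slots
scene bar
   (np.int32(1358), array([503.1,  96.7]), array([195.9, 282.5]), 4.3)
   (np.int32(16), array([447.1, 151. ]), array([ 4.8, 46.4]), 4.4)
   (np.int32(14), array([543.5, 148.8]), array([ 4.4, 37.2]), 4.3)
top mesh
   (np.int32(793), array([ 518.8, -313.7]), array([ 76.2, 118.5]), 3.1)
scene mesh
   (np.int32(424), array([ 515.3, -313. ]), array([ 78.9, 116.4]), 4.3)
```

Run:
```python
import cv2,numpy as np
from bench import bot
from h import *
f=bot.grab_frame("top"); g=f["frame"].astype(float).mean(2)
def slot(c,rows,w=4):
    out=[]
    for r in rows:
        s=g[r,int(round(c(r)))-w:int(round(c(r)))+w+1]; d=np.clip(52-s,0,None)
        if d.sum()>8: out.append((int(round(c(r)))-w+(d*np.arange(2*w+1)).sum()/d.sum(),r))
    return np.array(out)
# slots in crop c1: px = 170+X/7.2, 180+Y/7.2
for x0,x1 in((257,247),(324,313),(391,379),(457,446),(521,514)):
    c=lambda r:170+(x0+(x1-x0)*((r-180)*7.2-120)/200)/7.2
    p=slot(c,range(199,223)); P=ray(f,p,.010)[:,:2]*1000
    k=np.polyfit(P[:,0],P[:,1],1); e=P[[0,-1]]
    print(len(p),"ang",np.degrees(np.arctan(k[0])).round(2),"y@500",np.polyval(k,500).round(1),"xmin/max",e.round(1).tolist())
# outer rail edges (tray vs worktop) per column, subpixel half level, straight part only
for nm,rows in(("upper",range(184,196)),("lower",range(224,236))):
    q=[]
    for c in range(186,222):
        s=g[rows.start:rows.stop,c]; 
        if nm=="lower": s=s[::-1]
        i=np.argmax(s<85); t=(s[i-1]-85)/(s[i-1]-s[i]); v=i-1+t
        q.append((c,rows.start+v if nm=="upper" else rows.stop-1-v))
    for z in (.010,.022):
        P=ray(f,q,z)[:,:2]*1000; k=np.polyfit(P[:,1],P[:,0],1)
        print(nm,z,"ang",np.degrees(np.arctan(-k[0])).round(2),"x@60,x@130",np.polyval(k,[60,130]).round(1),"rms",np.std(P[:,0]-np.polyval(k,P[:,1])).round(2))
```

```text
23 ang 0.91 y@500 119.3 xmin/max [[532.0, 120.0], [459.4, 118.4]]
24 ang 0.98 y@500 89.4 xmin/max [[533.6, 89.8], [457.7, 89.0]]
24 ang 0.92 y@500 59.3 xmin/max [[535.2, 59.5], [459.4, 58.9]]
24 ang 0.71 y@500 29.3 xmin/max [[536.8, 29.7], [461.0, 28.4]]
24 ang 0.68 y@500 -0.6 xmin/max [[538.4, 0.4], [462.6, -1.1]]
upper 0.01 ang 1.05 x@60,x@130 [567.6 566.3] rms 0.46
upper 0.022 ang 1.05 x@60,x@130 [564.7 563.4] rms 0.46
lower 0.01 ang 0.91 x@60,x@130 [426.8 425.7] rms 0.46
lower 0.022 ang 0.91 x@60,x@130 [425.2 424.1] rms 0.46
```

Tray origin is at about (0.497, 0.059), with its x axis at 90.9°. Filter is at about (0.5175, -0.3135), with its x axis at about 93.3°. Next I'll compute the approach.

```bash
cat >> h.py <<'E'
def go(bot,*pts):
    s=bot.sense(); r=R.from_quat(s["tool_rot"]); x=r.apply([1,0,0])
    print("t",round(s["t"],2),"pos",s["position"].round(4),"yaw",np.degrees(np.arctan2(x[1],x[0])).round(2),"F",s["force"].round(1),"gap",round(s["finger_gap"],4))
    for p in pts: print(p,"->",(r.inv().apply(np.array(p)-s["position"])*100).round(2))
E
python3 - <<'E'
from bench import bot
from h import *
go(bot,(.18,.36,.405),(.42,0,.405),(.5175,-.3135,.33),(.5175,-.3135,.26))
E
```

```text
t 0.35 pos [0.1492 0.5294 0.4046] yaw 74.26 F [-0.2  0.2  0. ] gap 0.0851
(0.18, 0.36, 0.405) -> [-15.47   7.56  -0.04]
(0.42, 0, 0.405) -> [-4.360e+01  4.042e+01 -3.000e-02]
(0.5175, -0.3135, 0.33) -> [-71.13  58.32   7.48]
(0.5175, -0.3135, 0.26) -> [-71.13  58.32  14.48]
```

Emit:
drive_tool:
  increments:
    - [-5,2.5,0,0,1]
    - [-10.3,5,0,0,1]
    - [-15.5,7.5,0,0,1]
    - [-19,11.7,0,-3,1]
    - [-22.5,15.8,0,-6,1]
    - [-26,20,0,-9,1]
    - [-29.5,24,0,-12,1]
    - [-33,28,0,-15,1]
    - [-36.5,32.2,0,-19,1]
    - [-40,36.3,0,-19,1]
    - [-43.6,40.4,0,-19,1]
    - [-43.6,40.4,0,-19,1]

```text
t: 1.85
position: [0.4212, -0.0025, 0.4044]
tool_rot: [0.688, 0.725, -0.0, 0.0]
force: [-0.4, -0.1, 0.2]
finger_gap: 0.0853
```

Run:
```python
from bench import bot
from h import *
go(bot,(.5175,-.3135,.26))
```

```text
t 1.85 pos [ 0.4212 -0.0025  0.4044] yaw 93.02 F [-0.4 -0.1  0.2] gap 0.0853
(0.5175, -0.3135, 0.26) -> [-31.56   7.98  14.45]
```

Emit:
drive_tool:
  increments:
    - [-5.2,1.3,2,0,1]
    - [-10.5,2.7,4,0,1]
    - [-15.8,4,6,0,1]
    - [-21,5.3,8,0,1]
    - [-26.3,6.7,10,0,1]
    - [-30,7.6,12,0,1]
    - [-31.6,8,14.4,0,1]
    - [-31.6,8,14.4,0,1]
    - [-31.6,8,14.4,0,1]

```text
t: 2.98
position: [0.5177, -0.3097, 0.2618]
tool_rot: [0.686, 0.727, 0.0, 0.0]
force: [0.0, -0.4, 0.7]
finger_gap: 0.0854
```

Run:
```python
from bench import bot
from h import *
go(bot,(.5175,-.3135,.184))
f=bot.grab_frame("scene")["frame"]; g=bot.grab_frame("top")["frame"]
a=cv2.resize(f[140:240,140:260],None,fx=5,fy=5,interpolation=cv2.INTER_CUBIC)
cv2.imwrite("pics/p1.png",a[:,:,::-1])
```

```text
t 2.98 pos [ 0.5177 -0.3097  0.2618] yaw 93.31 F [ 0.  -0.4  0.7] gap 0.0854
(0.5175, -0.3135, 0.184) -> [-0.37 -0.05  7.78]
```

View pics/p1.png

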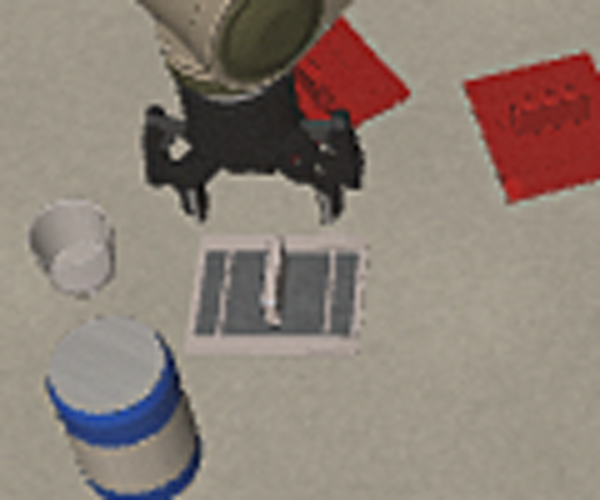

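The open jaws straddle the fin (fin at crop (270,280), fingertips at (200,215) and (328,215)), with the cup and canister well clear. Now I'll descend and grip.

Emit:
drive_tool:
  increments:
    - [-0.2,0,2.5,0,1]
    - [-0.2,0,5,0,1]
    - [-0.2,0,6.8,0,1]
    - [-0.2,0,7.6,0,1]
    - [-0.2,0,7.6,0,1]
    - [-0.2,0,7.6,0,0]
    - [-0.2,0,7.6,0,0]
    - [-0.2,0,7.6,0,0]
    - [-0.2,0,7.6,0,0]
    - [-0.2,0,7.6,0,0]
    - [-0.2,0,7.6,0,0]
    - [-0.2,0,7.6,0,0]
  newtons: 50

```text
t: 4.58
position: [0.5177, -0.3129, 0.185]
tool_rot: [0.687, 0.727, -0.0, 0.0]
force: [-0.4, -0.1, 4.1]
finger_gap: 0.009
```

Run:
```python
from bench import bot
from h import *
go(bot)
```

```text
t 4.58 pos [ 0.5177 -0.3129  0.185 ] yaw 93.26 F [-0.4 -0.1  4.1] gap 0.009
```

Emit:
drive_tool:
  increments:
    - [0,0,-1.5,0,0]
    - [0,0,-4,0,0]
    - [0,0,-7,0.5,0]
    - [3,-0.2,-8,1,0]
    - [7,-0.3,-8,1.5,0]
    - [11,-0.4,-8,2,0]
    - [15,-0.4,-8,2.4,0]
    - [19,-0.3,-8,2.4,0]
    - [23,0,-8,2.4,0]
    - [27,0.1,-8,2.4,0]
    - [30,0.2,-8,2.4,0]
    - [32,0.2,-8,2.4,0]

```text
t: 6.08
position: [0.5012, 0.0081, 0.2653]
tool_rot: [0.701, 0.713, 0.0, 0.0]
force: [0.7, -0.0, -1.2]
finger_gap: 0.0091
```

Run:
```python
from bench import bot
from h import *
go(bot,(.4976,.0073,.225),(.4976,.0073,.195))
f=bot.grab_frame("scene")["frame"]
a=cv2.resize(f[130:230,215:345],None,fx=5,fy=5,interpolation=cv2.INTER_CUBIC)
cv2.imwrite("pics/p2.png",a[:,:,::-1])
```

```text
t 6.08 pos [0.5012 0.0081 0.2653] yaw 90.92 F [ 0.7 -0.  -1.2] gap 0.0091
(0.4976, 0.0073, 0.225) -> [-0.08 -0.37  4.03]
(0.4976, 0.0073, 0.195) -> [-0.08 -0.37  7.03]
```

View pics/p2.png

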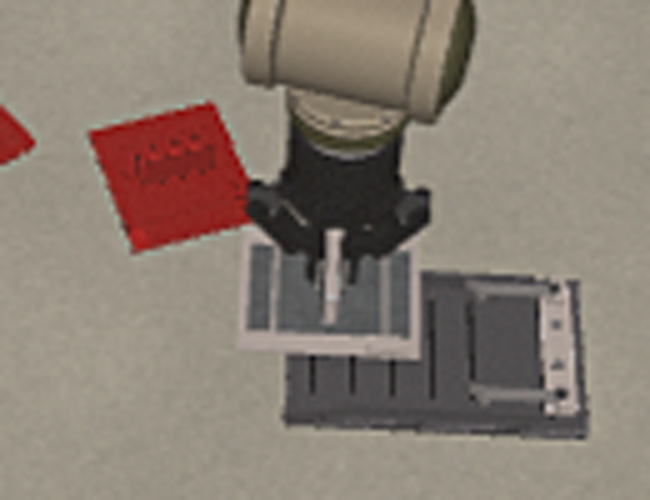

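The filter hangs level over the mouth: near corners at crop (237,350) and (420,360), ramps towards the clips. I'll cast those corners to check for a sideways offset in the grip.

Run:
```python
from bench import bot
from h import *
f=bot.grab_frame("scene"); im=f["frame"].astype(int)
go(bot)
z=bot.sense()["position"][2]-.185
# near (large x) edge: white frame -> tray/worktop; print brightness profiles
g=im.mean(2); q=[]
for c in range(274,297):
    s=g[190:206,c]; i=np.argmax(s); j=i
    while s[j]>110 and j<15: j+=1
    q.append((c,190+j-1+(s[j-1]-110)/(s[j-1]-s[j])))
q=np.array(q); P=ray(f,q,z)*1000; k=np.polyfit(P[:,1],P[:,0],1)
print(np.median(P[:,0]),"slope deg",np.degrees(np.arctan(-k[0])),"x@8",np.polyval(k,8), "rms",np.std(P[:,0]-np.polyval(k,P[:,1])))
# tray near outer edge in same view
q=[]
for c in range(283,325):
    s=g[205:222,c]; i=np.argmax(s>115); q.append((c,205+i-1+(115-s[i-1])/(s[i]-s[i-1])))
for zz in(0,.01,.022):
    P=ray(f,q,zz)*1000; k=np.polyfit(P[:,1],P[:,0],1); print("tray near edge z",zz,np.polyval(k,[8,60,130]).round(1),np.degrees(np.arctan(-k[0])).round(2))
```

```text
t 6.17 pos [0.5012 0.0083 0.2653] yaw 90.99 F [-0.3  0.2 -0.9] gap 0.0088
557.8988153282327 slope deg 1.0044928602656065 x@8 558.2222010637115 rms 0.5631538200472375
tray near edge z 0 [589.9 570.3 543.9] 20.64
tray near edge z 0.01 [595.8 576.2 549.8] 20.64
tray near edge z 0.022 [602.8 583.3 556.9] 20.64
```

Emit:
drive_tool:
  increments:
    - [-0.1,-0.45,1,0,0]
    - [-0.1,-0.45,2.2,0,0]
    - [-0.1,-0.45,3.4,0,0]
    - [-0.1,-0.45,4.2,0,0]
    - [-0.1,-0.45,4.6,0,0]
    - [-0.1,-0.45,4.6,0,0]

```text
t: 6.92
position: [0.4971, 0.0056, 0.2185]
tool_rot: [0.702, 0.712, -0.0, -0.0]
force: [0.1, -0.1, -1.1]
finger_gap: 0.009
```

Run:
```python
from bench import bot
from h import *
go(bot,(.4968,.0073,.195))
f=bot.grab_frame("scene")["frame"]
a=cv2.resize(f[150:225,235:340],None,fx=7,fy=7,interpolation=cv2.INTER_CUBIC)
cv2.imwrite("pics/p3.png",a[:,:,::-1])
```

```text
t 6.92 pos [0.4971 0.0056 0.2185] yaw 90.85 F [ 0.1 -0.1 -1.1] gap 0.009
(0.4968, 0.0073, 0.195) -> [ 0.17 -0.03  2.35]
```

View pics/p3.png

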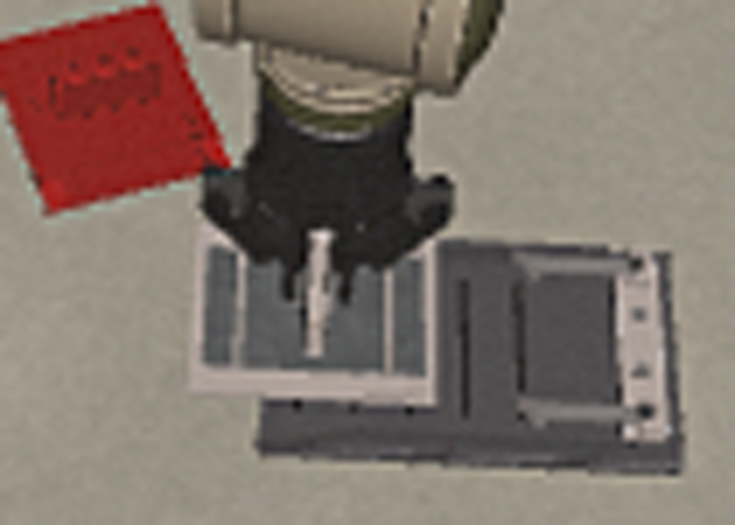

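Run:
```python
from bench import bot
from h import *
f=bot.grab_frame("scene"); P=lambda pts,z:(ray(f,np.array(pts)/7+[235-.5+.07,150-.5+.07],z)*1000)[:,:2].round(1).tolist()
print("filt",P([(192,395),(437,406)],.0335))
print("tray near z0",P([(265,455),(675,474)],0))
print("near clip",P([(530,410),(640,413)],.024),"far",P([(525,260),(630,263)],.024))
print("bar ends",P([(645,440),(635,255)],.021))
```

```text
filt [[556.0, -55.0], [553.2, 73.4]]
tray near z0 [[569.3, -14.6], [564.8, 203.1]]
near clip [[545.8, 123.4], [543.3, 181.4]] far [[447.7, 121.8], [445.4, 179.4]]
bar ends [[558.1, 183.9], [437.4, 182.9]]
```

Emit:
drive_tool:
  increments:
    - [0,-0.1,0.4,0,0]
    - [0.1,-0.15,0.9,0,0]
    - [0.1,-0.15,1.3,0,0]
    - [0.1,-0.15,1.6,0,0]
    - [0.1,-0.15,1.8,0,0]
    - [0.1,-0.15,1.9,0,0]
    - [0.1,-0.15,1.9,0,0]

```text
t: 7.9
position: [0.4955, 0.0066, 0.1997]
tool_rot: [0.702, 0.712, -0.0, 0.0]
force: [0.1, -0.5, -1.2]
finger_gap: 0.0089
```

Run:
```python
from bench import bot
from h import *
go(bot,(.496,.0073,.195))
```

```text
t 7.9 pos [0.4955 0.0066 0.1997] yaw 90.85 F [ 0.1 -0.5 -1.2] gap 0.0089
(0.496, 0.0073, 0.195) -> [0.07 0.05 0.47]
```

The underside is at about 15 mm, below the rail tops, with no contact. So it's between the rails. I'll lower the last 5 mm.

Emit:
drive_tool:
  increments:
    - [0,0,0.15,0,0]
    - [0,0,0.3,0,0]
    - [0,0,0.4,0,0]
    - [0,0,0.45,0,0]
    - [0,0,0.5,0,0]
    - [0,0,0.5,0,0]
    - [0,0,0.5,0,0]

```text
t: 8.78
position: [0.4955, 0.0067, 0.1949]
tool_rot: [0.702, 0.712, 0.0, 0.0]
force: [-1.8, 1.2, 5.1]
finger_gap: 0.0091
```

Run:
```python
from bench import bot
from h import *
go(bot)
```

```text
t 8.78 pos [0.4955 0.0067 0.1949] yaw 90.86 F [-1.8  1.2  5.1] gap 0.0091
```

Emit:
drive_tool:
  increments:
    - [0,0,-0.03,0,0]
    - [0.1,0,-0.03,0,0]
    - [0.3,0,-0.03,0,0]
    - [0.5,0,-0.03,0,0]
    - [0.7,0,-0.03,0,0]
    - [0.9,0,-0.03,0,0]
    - [1.1,0,-0.03,0,0]
    - [1.3,0,-0.03,0,0]
    - [1.5,0,-0.03,0,0]
    - [1.5,0,-0.03,0,0]

```text
t: 10.02
position: [0.4953, 0.0218, 0.195]
tool_rot: [0.702, 0.712, -0.0, -0.0]
force: [-0.7, 0.5, -0.2]
finger_gap: 0.009
```

Run:
```python
from bench import bot
from h import *
go(bot)
```

```text
t 10.03 pos [0.4953 0.0218 0.195 ] yaw 90.87 F [-0.7  0.5 -0.2] gap 0.009
```

Emit:
drive_tool:
  increments:
    - [0.2,0,0,0,0]
    - [0.4,0,0,0,0]
    - [0.6,0,0,0,0]
    - [0.8,0,0,0,0]
    - [1.0,0,0,0,0]
    - [1.2,0,0,0,0]
    - [1.4,0,0,0,0]
    - [1.6,0,0,0,0]
    - [1.8,0,0,0,0]
    - [2.0,0,0,0,0]
    - [2.0,0,0,0,0]

```text
t: 11.4
position: [0.495, 0.0418, 0.195]
tool_rot: [0.702, 0.712, -0.0, 0.0]
force: [0.6, -0.2, -0.9]
finger_gap: 0.0089
```

Run:
```python
from bench import bot
from h import *
go(bot)
```

```text
t 11.4 pos [0.495  0.0418 0.195 ] yaw 90.87 F [ 0.6 -0.2 -0.9] gap 0.0089
```

Emit:
drive_tool:
  increments:
    - [0.15,0,0.01,0,0]
    - [0.3,0,0.01,0,0]
    - [0.45,0,0.01,0,0]
    - [0.6,0,0.01,0,0]
    - [0.75,0,0.01,0,0]
    - [0.9,0,0.01,0,0]
    - [1.05,0,0.01,0,0]
    - [1.2,0,0.01,0,0]
    - [1.35,0,0.01,0,0]
    - [1.5,0,0.01,0,0]

```text
t: 12.65
position: [0.4948, 0.0567, 0.195]
tool_rot: [0.702, 0.712, 0.0, 0.0]
force: [-0.2, -1.0, 0.8]
finger_gap: 0.0091
```

Run:
```python
from bench import bot
from h import *
go(bot)
```

```text
t 12.65 pos [0.4948 0.0567 0.195 ] yaw 90.86 F [-0.2 -1.   0.8] gap 0.0091
```

Emit:
drive_tool:
  increments:
    - [0.12,0,0,0,0]
    - [0.24,0,0,0,0]
    - [0.36,0,0,0,0]
    - [0.48,0,0,0,0]
    - [0.6,0,0,0,0]
    - [0.72,0,0,0,0]
    - [0.84,0,0,0,0]
    - [1.0,0,0,0,0]

```text
t: 13.65
position: [0.4948, 0.0663, 0.195]
tool_rot: [0.702, 0.712, -0.0, 0.0]
force: [-0.3, -6.4, 2.8]
finger_gap: 0.0087
```

Emit:
drive_tool:
  increments:
    - [0.12,0,0,0,0]
    - [0.24,0,0,0,0]
    - [0.36,0,0,0,0]
    - [0.48,0,0,0,0]
    - [0.6,0,0,0,0]
    - [0.72,0,0,0,0]
    - [0.84,0,0,0,0]
    - [1.0,0,0,0,0]

```text
t: 14.65
position: [0.4946, 0.0762, 0.195]
tool_rot: [0.702, 0.712, -0.0, 0.0]
force: [-0.8, -6.0, 2.4]
finger_gap: 0.009
```

Run:
```python
from bench import bot
from h import *
go(bot)
f=bot.grab_frame("scene")["frame"]
a=cv2.resize(f[150:225,250:340],None,fx=8,fy=8,interpolation=cv2.INTER_CUBIC)
cv2.imwrite("pics/p4.png",a[:,:,::-1])
```

```text
t 14.65 pos [0.4946 0.0762 0.195 ] yaw 90.86 F [-0.8 -6.   2.4] gap 0.009
```

View pics/p4.png

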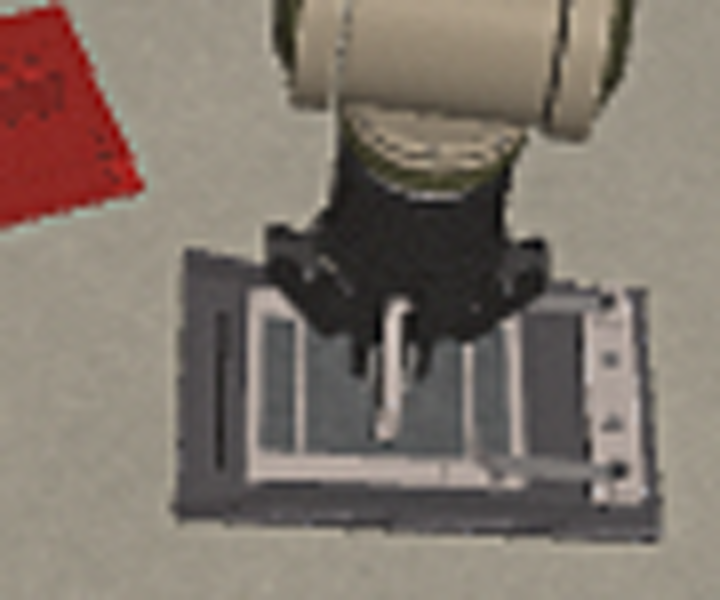

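The filter is under both clips: its leading edge is at crop x≈522 and the stop face at ≈585, so about 30 mm to go. Forces are around 6 N.

Emit:
drive_tool:
  increments:
    - [0.12,0,0,0,0]
    - [0.24,0,0,0,0]
    - [0.36,0,0,0,0]
    - [0.48,0,0,0,0]
    - [0.6,0,0,0,0]
    - [0.72,0,0,0,0]
    - [0.84,0,0,0,0]
    - [1.0,0,0,0,0]

```text
t: 15.7
position: [0.4943, 0.0867, 0.195]
tool_rot: [0.702, 0.712, -0.0, 0.0]
force: [0.6, -4.8, 2.5]
finger_gap: 0.0093
```

Emit:
drive_tool:
  increments:
    - [0.12,0,0,0,0]
    - [0.24,0,0,0,0]
    - [0.36,0,0,0,0]
    - [0.48,0,0,0,0]
    - [0.6,0,0,0,0]
    - [0.72,0,0,0,0]
    - [0.84,0,0,0,0]
    - [1.0,0,0,0,0]

```text
t: 16.7
position: [0.4942, 0.0966, 0.195]
tool_rot: [0.702, 0.712, -0.0, 0.0]
force: [-0.2, -5.1, 3.6]
finger_gap: 0.0091
```

Emit:
drive_tool:
  increments:
    - [0.05,0,0,0,0]
    - [0.1,0,0,0,0]
    - [0.15,0,0,0,0]
    - [0.2,0,0,0,0]
    - [0.25,0,0,0,0]
    - [0.3,0,0,0,0]

```text
t: 17.45
position: [0.4941, 0.0997, 0.195]
tool_rot: [0.702, 0.712, 0.0, 0.0]
force: [0.3, -5.0, 3.2]
finger_gap: 0.0094
```

Emit:
drive_tool:
  increments:
    - [0.04,0,0,0,0]
    - [0.08,0,0,0,0]
    - [0.12,0,0,0,0]
    - [0.16,0,0,0,0]
    - [0.2,0,0,0,0]

```text
t: 18.08
position: [0.4941, 0.1018, 0.195]
tool_rot: [0.702, 0.712, 0.0, -0.0]
force: [0.4, -3.0, 4.8]
finger_gap: 0.0093
```

Emit:
drive_tool:
  increments:
    - [0.03,0,0,0,0]
    - [0.06,0,0,0,0]
    - [0.09,0,0,0,0]
    - [0.12,0,0,0,0]

```text
t: 18.58
position: [0.4941, 0.1031, 0.195]
tool_rot: [0.702, 0.712, 0.0, -0.0]
force: [-0.0, 0.9, 5.8]
finger_gap: 0.0088
```

Emit:
drive_tool:
  increments:
    - [0.03,0,0,0,0]
    - [0.06,0,0,0,0]
    - [0.09,0,0,0,0]

```text
t: 18.95
position: [0.4941, 0.1038, 0.195]
tool_rot: [0.702, 0.712, 0.0, 0.0]
force: [-0.6, -1.4, 5.3]
finger_gap: 0.0089
```

The force has fallen off, so the clips seem to be dropping behind the shoulders. I'll creep to the stop.

Emit:
drive_tool:
  increments:
    - [0.02,0,0,0,0]
    - [0.04,0,0,0,0]
    - [0.06,0,0,0,0]

```text
t: 19.32
position: [0.4941, 0.1043, 0.195]
tool_rot: [0.702, 0.712, -0.0, 0.0]
force: [-0.4, -3.4, 5.4]
finger_gap: 0.0087
```

Run:
```python
from bench import bot
from h import *
go(bot)
f=bot.grab_frame("scene")["frame"]
a=cv2.resize(f[150:225,250:340],None,fx=8,fy=8,interpolation=cv2.INTER_CUBIC)
cv2.imwrite("pics/p5.png",a[:,:,::-1])
```

```text
t 19.32 pos [0.4941 0.1043 0.195 ] yaw 90.86 F [-0.4 -3.4  5.4] gap 0.0087
```

View pics/p5.png

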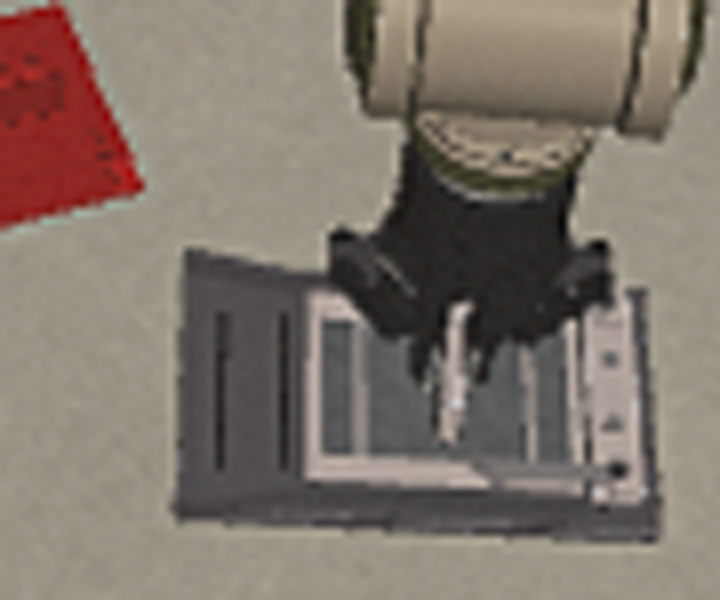

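The leading edge is almost touching the stop (crop x≈583 against ≈587), and the near clip's nose is at the shoulder's step. A few more gentle steps.

Emit:
drive_tool:
  increments:
    - [0.02,0,-0.02,0,0]
    - [0.04,0,-0.02,0,0]
    - [0.04,0,-0.02,0,0]

```text
t: 19.75
position: [0.494, 0.1048, 0.195]
tool_rot: [0.702, 0.712, -0.0, -0.0]
force: [-0.6, -1.5, 2.2]
finger_gap: 0.0088
```

Emit:
drive_tool:
  increments:
    - [0.02,0,0,0,0]
    - [0.04,0,0,0,0]
    - [0.04,0,0,0,0]

```text
t: 20.12
position: [0.494, 0.1052, 0.195]
tool_rot: [0.702, 0.712, -0.0, -0.0]
force: [0.3, -0.8, -1.0]
finger_gap: 0.0089
```

Emit:
drive_tool:
  increments:
    - [0.02,0,0,0,0]
    - [0.04,0,0,0,0]
    - [0.04,0,0,0,0]

```text
t: 20.5
position: [0.494, 0.1054, 0.195]
tool_rot: [0.702, 0.712, -0.0, 0.0]
force: [-0.3, -4.1, -0.7]
finger_gap: 0.0089
```

Emit:
drive_tool:
  increments:
    - [0.02,0,0,0,0]
    - [0.04,0,0,0,0]
    - [0.04,0,0,0,0]

```text
t: 20.88
position: [0.494, 0.1055, 0.1951]
tool_rot: [0.702, 0.712, -0.0, 0.0]
force: [0.7, -6.9, -0.3]
finger_gap: 0.0088
```

Emit:
drive_tool:
  increments:
    - [0.02,0,0,0,0]
    - [0.04,0,0,0,0]
    - [0.04,0,0,0,0]

```text
t: 21.25
position: [0.4941, 0.1057, 0.1952]
tool_rot: [0.702, 0.712, -0.001, 0.0]
force: [0.3, -9.9, -0.0]
finger_gap: 0.0089
```

The stop is reached: force climbs to 10 N with almost no movement. I'll relax the push, open and rise, then look.

Emit:
drive_tool:
  increments:
    - [-0.05,0,0,0,0]
    - [-0.08,0,0,0,0]
    - [-0.08,0,0,0,0.4]
    - [-0.08,0,0,0,0.4]
    - [-0.08,0,0,0,0.4]
    - [-0.08,0,0,0,0.4]
    - [-0.08,0,-1.5,0,0.4]
    - [-0.08,0,-5,0,0.4]
    - [-0.08,0,-10,0,0.4]

```text
t: 22.38
position: [0.4938, 0.1055, 0.2955]
tool_rot: [0.702, 0.712, -0.001, -0.001]
force: [1.6, 1.2, 0.7]
finger_gap: 0.034
```

Emit:
drive_tool:
  increments:
    - [-5,-2,-4,0,0.4]
    - [-10,-4,-6,0,0.4]
    - [-15,-6,-6,0,0.4]
    - [-20,-8,-6,0,0.4]
    - [-20,-8,-6,0,0.4]

```text
t: 23.0
position: [0.4162, -0.0981, 0.3553]
tool_rot: [0.704, 0.711, -0.0, 0.0]
force: [1.3, 1.2, 0.1]
finger_gap: 0.0341
```

Run:
```python
from bench import bot
from h import *
go(bot)
F={n:bot.grab_frame(n) for n in("scene","top")}
a=cv2.resize(F["scene"]["frame"][165:225,260:345],None,fx=8,fy=5*1.0,interpolation=cv2.INTER_CUBIC)
b=cv2.resize(F["top"]["frame"][180:240,172:257],None,fx=8,fy=5,interpolation=cv2.INTER_CUBIC)
cv2.imwrite("pics/p6.png",np.vstack([a,b])[:,:,::-1])
```

```text
t 23.0 pos [ 0.4162 -0.0981  0.3553] yaw 90.56 F [1.3 1.2 0.1] gap 0.0341
```

View pics/p6.png

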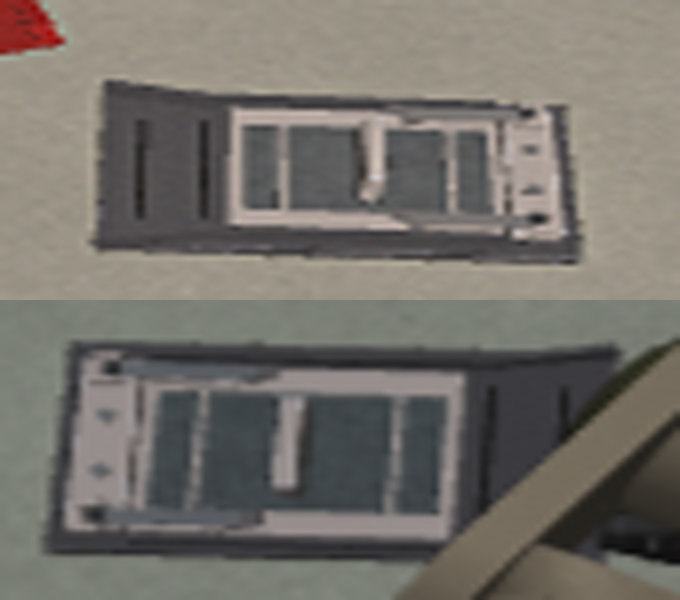

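Final pictures: the filter sits squarely between the rails with its leading edge against the bar, and both clips look alike. With my last picture I'll compare the clips at the start, while riding up, and now.

Run:
```python
from bench import bot
from h import *
i0=cv2.imread("pics/scene0.png"); f=bot.grab_frame("scene")["frame"][:,:,::-1]
p4=cv2.resize(cv2.imread("pics/p4.png"),(90,75),interpolation=cv2.INTER_AREA)
rows=[]
for r0 in (181,203):
    t=[i0[r0:r0+12,306:334],p4[r0-150:r0-138,56:84],f[r0:r0+12,306:334]]
    rows.append(np.vstack([cv2.copyMakeBorder(cv2.resize(x,None,fx=13,fy=13,interpolation=cv2.INTER_NEAREST),0,6,0,6,cv2.BORDER_CONSTANT,value=(0,255,0)) for x in t]))
cv2.imwrite("pics/cmp.png",np.hstack(rows))
```

```text
(no output)
```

View pics/cmp.png

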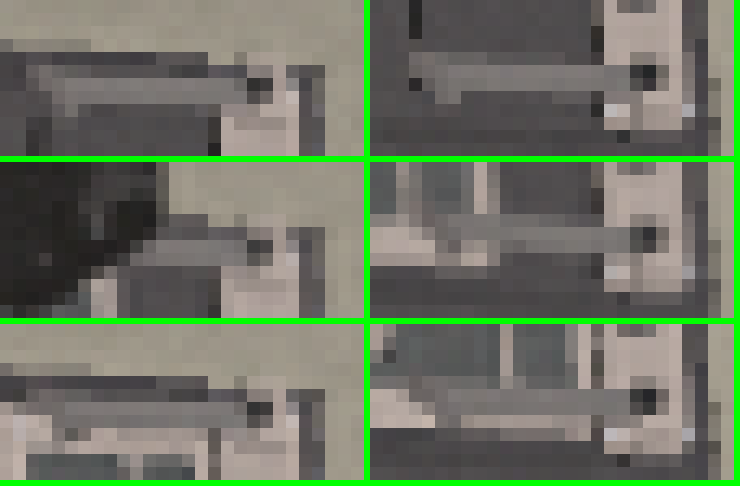

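In the final view both clips sit on the same pixel rows as at the start. In the riding view the near clip is raised by about a row (the far one was hidden by the gripper). Both are down, so I'll hand in.

Run:
```python
from bench import bot
print(bot.finish_job(), bot.sense()["t"])
```

```text
the job is handed in; nothing more can be done
the job is handed in; nothing more can be done
```

The filter is back in the tray, home against the end stop with both clips down behind its shoulders, and the job is handed in (about 23 s used of 61 s). No verdict was reported.

I picked it up by the fin, laid it in the mouth at tray x of about -53 mm and slid it under the clips. The push was about 5–6 N along the slide while the clips rode on the shoulders.

**Home:** the clip force fell away, then the push climbed to about 10 N with almost no movement. That puts the filter at about tray x = +46 mm, inside the 12 to 58 mm window.

**Last checks:**
- In the scene camera, both clips sit on the same pixel rows as at the start, so they are down. The near clip was visibly higher while riding; the far one was hidden by the gripper then, so its riding height was not seen.
- The filter looks square between the rails. The arm stood well clear with the gripper off the filter.
- I did not re-measure the bystanders, but the arm went nowhere near them with any contact force.

**Disagreements:** the two cameras differed by about 2–3 mm on the filter's sideways position. I corrected the aim by about 1.5 mm before lowering it, and it went between the rails without touching them. One rough fit of the tray's near edge in the scene view was wrong (20°) and I discarded it.

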